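# Load a flat bar under the spring clip of a welding jig

## Robot

A 7-joint arm with a two-finger parallel gripper is mounted at the origin on a cart in front of the work surface, level with it; the furniture and walls round the work are solid. World frame = base frame: x ahead of the robot, y to its left, z up, the work surface at z = 0. Lengths are in m, angles in rad, forces in N, time in s.
With the tool pointing down it reaches from about 0.4 to 0.85 m from the base axis. Payload 6.9 kg.
Tool frame: the origin (TCP) lies between the finger pads; the fingertips stand r.tip_reach ahead of it and the grasp point (between the pads) lies 2 mm behind it (r.tip_reach is the distance from the TCP to the fingertips, in m); z points along the fingers, x is the direction in which the jaws open and shut, and the axes are right-handed (so a half turn about z gives the same grasp; the last joint's range is limited). The gripper opens to 85 mm and grips with 20 to 120 N. Pads are 22 mm wide; open, the fingers measure 114 mm over their backs; the gripper's body (76 mm by 85 mm) begins 54 mm behind the grasp point. The pads swing forward as they close: fully open they stand 13 mm farther back than shut.
Start: joints at [1.355, 0.507, -0.238, 1.5, 0.126, 1.149, -0.155], TCP at [0.197, -0.593, 0.248] pointing down, gripper open.
Joint ranges: [-3.08, 3.08], [-0.24, 2.05], [-1.43, 1.35], [0, 2.5], [-1.52, 4.66], [0.17, 1.96], [-2.89, 2.89]. Speed limits (rad/s): [2.39, 2.39, 3.14, 3.14, 3.14, 3.14, 3.14].

## Interface

Orientations are given as a rotation vector (axis times angle).
In Python, from cell import r gives the robot as it stands.
- The arm moves only by the tool move_arm, never from a script. Its argument "plan" is one flat list of numbers, 7 for each row, row after row: the opening, from -1 (shut) to 1 (fully open), so that 0 is half open, then the shift along the world's x, y, z in m, then the turn, a rotation vector about the world's x, y, z in degrees. In form: [grip, x, y, z, ax, ay, az, grip, x, y, z, ax, ay, az, ...]. A call has 1 to 8 rows; each row shifts and turns the commanded pose from where the row before left it; what a row does not reach is not made up. A row lasts 1/12 s, in which the tool goes at most 41.7 mm and 7.16 degrees, less where a joint would pass 70% of its speed; a pose out of reach is approached as far as the arm can. A call is refused whole if a number of a shift passes 0.0417 or a number of a turn 7.16, either way. A call with a gripper value outside its range is refused whole. The fingers move at their own pace and stop on an object; "squeeze" is the grip in N (left out, the last holds). Time passes only in rows, so rows that do not move let the fingers close. It gives the time, the measured TCP pose, the force and the opening at its end, in the units of the state.
- r.observe(): the state, without advancing time (a new reading comes with each control period).
- r.read_camera(name): name is "scene" or "top" or "wrist"; returns (picture, depth): 480x640x3 uint8, blue, green, red; 480x640 float32, m along the optical axis (not along the pixel's ray), 0 where there is no reading.
- r.get_calibration(name): a dict with "camera_matrix" (3x3 intrinsics, pixels), "extrinsics" (4x4, takes a point from world to camera coordinates); the wrist camera has in their place "mount" (4x4, takes a point from camera to tool coordinates, whose origin is the TCP and whose axes are the tool frame's). Camera axes: x right, y up, looking along -z (the intrinsics and any distortion apply to the point x, -y, -z); pixel columns grow to the right and rows downward; lengths in m; the calibration is good to about 2 mm. A picture is of the moment at which its call begins: read the wrist's pose just before it. get_calibration takes no time and is no camera call.
- r.sign_off(): hands the job in, once; it reports no verdict.
Trained networks look in the newest picture that a camera, given by its name, has taken for a name from the list of things; names that differ only in an ending like _2 or _b are one class to them, and where a whole thing is asked for, a point or a joint stands for the part that bears it (a point fixed in the world has none). Each returns a list of dicts, best first, with "score" (0 to 1); they miss things now and then, are a little off and sometimes report something else, mostly with a low value. They report only what shows in the picture. A call takes as long as a camera call. They do not tell look-alikes from the thing itself.
- r.silhouettes(camera, name): "pixels" (480x640 bool, what is visible of it) and "bbox" ([left, top, right, bottom] in pixels, round what is visible of it).
- r.spot_point(camera, name): "at" ([row, column] in pixels: a listed point, or the origin of a listed thing).
The state is a dict: "time": time; "q": joint angles; "joint_velocities": joint speeds; "tau": joint torques, N m; "ee_pos": TCP position; "eef_rot": TCP orientation; "contact_force": force on the tool from outside, world axes, zero at the start; "wrist_torque": the same for the moment, N m; "opening": finger opening in m.
Only numpy, scipy, OpenCV 4.12 (cv2) and the standard library are available. Lean on these libraries where they do the work, as an engineer would, in place of code of your own. Each camera call takes 0.05 s, during which the arm holds its last target. There are 200 camera calls.

## Task

The drilled flat bar lies in the jig with its front just short of the spring clip. With one fingertip press and hold the yellow press bar down so the jaw lifts, and while it is held, push the bar with the other fingertip under the jaw until it is fully home against the end stop; then draw that fingertip back from the bar, let the clip close on the bar, and move clear. Only press and push: do not grasp or lift the bar, do not let the jaw come down on it before it is home, and leave the tape measure, the V block and the magnet alone.

Things in the scene. Friction and masses are not known exactly. Their poses are not given: they have to be found in the camera images.
- jig: Blue base plate 360 x 120 x 8 mm, fixed to the table. Origin: centre of its underside, on the table top; z up; x along its length, the way the bar is pushed. All jig coordinates below are mm in this frame. The clip's shaft runs along x at y = -6, z = 20, from x = -168 to 150, in two lugs (top z = 28).
- runway (a point): Rear edge of the steel runway that carries the bar, at jig (-45, 30, 14): runway x -45 to 160, top z = 14. Dark guide rails beside it at y = 6.5 and 53.5 (x -45 to 120, top z = 20) leave the bar 1.5 mm play each side. Behind it (x below -45) there is only the base plate, top z = 8, so a fingertip can reach below the bar's underside there.
- stop (a point): Foot of the dark end stop's face, on the bar's middle line, at jig (160, 30, 14); the stop's top is at z = 32.
- flat_bar: Dark grey drilled steel bar, 40 x 220 x 10 mm, 0.5 to 0.9 kg, loose. Origin: centre of its underside; y along its length (the jig's x). At the start its centre is at jig x = -37 to -15, y = 30; its front 8 to 30 mm short of the jaw. Home: centre x = 50, rear end x = -60. Push on the middle of its rear end face, z = 14 to 24, which overhangs the runway.
- clip (a joint): Angle (rad) of the spring clip: 0 = at rest, jaw too low for the bar to pass; 0.15 = jaw resting on the bar; above about 0.2 the bar passes freely; 0.45 = press bar at its hard stop. Grows as the press bar goes down; the spring returns it (at the middle of the press bar about 3 N at first, 8 N fully down).
- press_bar (a point): Yellow press bar of the clip, 130 x 34 x 4 mm, jig x = -175 to -45, across the shaft from the bar. Point: middle of its top face. At rest it slopes up away from the shaft by 0.45 rad, middle at y = -34, z = 26; fully down it is level, middle at y = -33, top z = 13. A fingertip can slide along it. Its middle line is 63 mm from the bar's: tips 50 mm apart inside span both.
- nose (a point): Brass roll, 10 mm diameter, 22 mm long along the jig's x (x = 125 to 147), the clip's jaw, on a yellow arm. Point at its centre, y about 30, z = 23.5 at rest (underside 18.5), 29 on the bar, about 39 fully open.
- tape_measure: Yellow and black tape measure, 38 x 99 x 65 mm, origin at the centre of its underside; bystander.
- v_block: Grey steel V block, 45 x 50 x 42 mm, origin at the centre of its underside; bystander.
- weld_magnet: Red flat welding magnet, 78 x 105 x 20 mm, origin at the centre of its underside; bystander.
Not all that is in view belongs to the job. Of the things shaped like the flat_bar, the grey one is meant.

How it is judged:
By the outcome, as a careful person would: the job done as asked, in the order asked, and still so for the second after the job is handed in, with the robot touching nothing.
It also fails if it takes over 51 s, if anything falls off the work surface, if the arm or the gripper's body presses on something with over 40 N, if the wrist force passes 120 N, or if a joint passes its speed limit or range.

## Working session

There is one attempt and no reset: what is moved stays moved. The work goes in short steps, Python scripts to look and compute and a tool call to move; the robot and the scene stay as the last step left them, time stands still between calls to the robot, and variables do not carry over. Pictures are saved under pics/ and viewed, about 8 in all and at most 12, crops included, and the job is handed in when it is done.

Besides the shell and the picture viewer there is one more tool, called after ">>>" as name(argument=value, ...) on one line, values as JSON. move_arm: Moves the arm, as the interface text tells. Its arguments: {"type":"object","properties":{"plan":{"type":"array"},"squeeze":{"type":"number"}},"required":["plan"]}

```bash
mkdir -p pics; ls; cat > h.py <<'E'
import numpy as np, cv2
from cell import r
def world(cam,rc,d,pose=None):
    c=r.get_calibration(cam);K=np.array(c["camera_matrix"])
    E=np.array(c["extrinsics"])
    rc=np.atleast_2d(rc);d=np.atleast_1d(d)
    x=(rc[:,1]-K[0,2])/K[0,0]*d; y=(rc[:,0]-K[1,2])/K[1,1]*d
    P=np.stack([x,-y,-d,np.ones_like(d)],1)
    return (P@np.linalg.inv(E).T)[:,:3]
E
python3 - <<'E'
from h import *
s=r.observe();print({k:np.round(v,3) for k,v in s.items()},r.tip_reach)
for c in("top","scene"):
    im,d=r.read_camera(c);cv2.imwrite(f"pics/{c}0.png",im);np.save(f"{c}0.npy",d)
    print(c,{k:np.round(v,3).tolist() for k,v in r.get_calibration(c).items()})
    for n in("jig","runway","stop","flat_bar","press_bar","nose"):
        try:
            for q in r.spot_point(c,n)[:3]:
                p=np.array(q["at"]);i,j=np.round(p).astype(int)
                print(c,n,round(q["score"],2),p.round(1),world(c,p,d[i,j])[0].round(4))
        except Exception as e: print(c,n,e)
E
```

```text
pics
{'time': np.float64(0.0), 'q': array([ 1.356,  0.508, -0.238,  1.501,  0.126,  1.149, -0.155]), 'joint_velocities': array([-0.   , -0.   ,  0.002, -0.001,  0.001,  0.001, -0.001]), 'tau': array([ 1.0000e-03, -6.2059e+01, -2.1860e+00, -2.4965e+01,  1.3000e-02,
        1.2000e-02,  0.0000e+00]), 'ee_pos': array([ 0.197, -0.593,  0.247]), 'eef_rot': array([-2.547e+00,  1.838e+00,  2.000e-03]), 'contact_force': array([ 0.652, -0.37 , -0.233]), 'wrist_torque': array([-0.038, -0.023,  0.01 ]), 'opening': np.float64(0.086)} 0.017
top {'camera_matrix': [[502.297, 0.0, 319.014], [0.0, 502.297, 236.752], [0.0, 0.0, 1.0]], 'extrinsics': [[-0.024, -1.0, 0.003, -0.058], [0.999, -0.024, 0.04, -0.548], [-0.04, 0.004, 0.999, -0.878], [0.0, 0.0, 0.0, 1.0]]}
top jig 0.89 [253.3 258.9] [0.5202 0.0367 0.0061]
top jig 0.49 [238.  241.4] [0.5474 0.0645 0.0244]
top runway 0.81 [243.  226.3] [0.5393 0.091  0.0239]
top flat_bar 0.98 [204.8 446.8] [ 0.5982 -0.2993  0.0098]
top flat_bar 0.58 [239.  241.6] [0.5456 0.064  0.0253]
top flat_bar 0.25 [199.3 316.5] [ 0.6109 -0.0679  0.0332]
top press_bar 0.66 [297.6 205.3] [0.4457 0.1282 0.0275]
top nose 0.78 [198.1 316.6] [ 0.6131 -0.0682  0.0322]
scene {'camera_matrix': [[481.344, 0.0, 314.585], [0.0, 481.344, 239.736], [0.0, 0.0, 1.0]], 'extrinsics': [[-0.722, -0.692, 0.001, 0.381], [0.271, -0.281, 0.92, -0.223], [-0.637, 0.665, 0.391, -0.496], [0.0, 0.0, 0.0, 1.0]]}
scene jig 0.73 [296.8 214.2] [0.6082 0.1508 0.0086]
scene jig 0.61 [293.9 294.8] [0.5026 0.0711 0.0229]
scene runway 0.79 [298.7 268.5] [0.5217 0.1094 0.0225]
scene stop 0.84 [247.6 307.9] [ 0.6111 -0.0687  0.0247]
scene flat_bar 0.88 [291.4 276.5] [0.5322 0.0834 0.0209]
scene flat_bar 0.64 [228.8 384.8] [ 0.585  -0.2817  0.0096]
scene press_bar 0.67 [316.1 291.4] [0.4607 0.1186 0.0217]
scene nose 0.94 [246.3 305.7] [ 0.6091 -0.0608  0.0306]
```

View pics/top0.png

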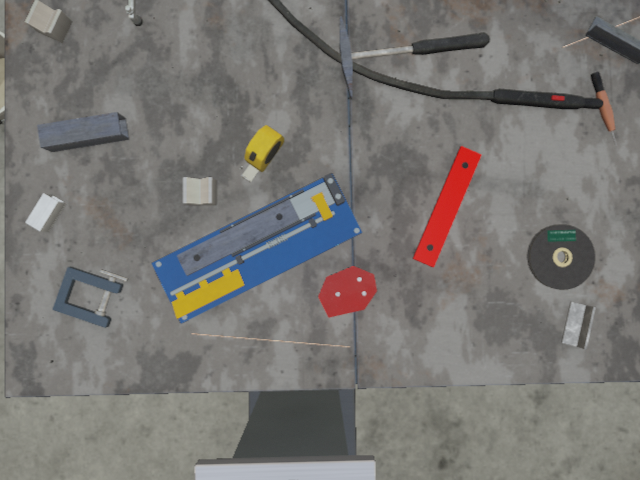

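View pics/scene0.png

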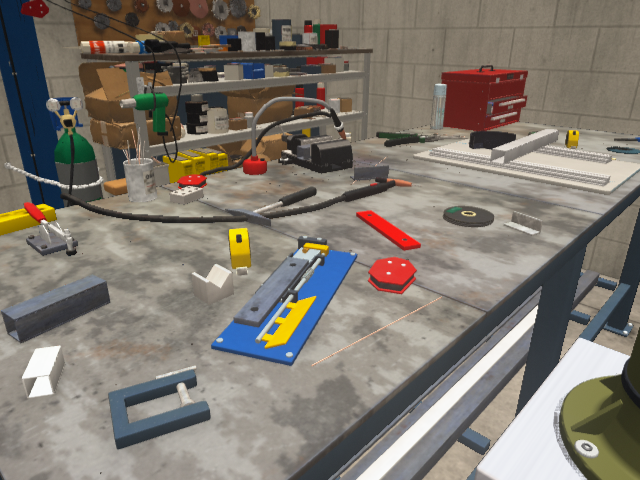

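```bash
python3 - <<'E'
from h import *
im=cv2.imread("pics/top0.png");d=np.load("top0.npy")
cv2.imwrite("pics/crop1.png",cv2.resize(im[165:335,140:375],None,fx=3.3,fy=3.3,interpolation=cv2.INTER_CUBIC))
hsv=cv2.cvtColor(im,cv2.COLOR_BGR2HSV)
m=cv2.inRange(hsv,(100,130,60),(125,255,255));m[:165]=0;m[335:]=0;m[:,:140]=0;m[:,375:]=0
n,l,s,_=cv2.connectedComponentsWithStats(m);m=(l==1+np.argmax(s[1:,4])).astype(np.uint8) if 0 else m
rc=np.argwhere(m>0)
W=world("top",rc,d[m>0]);W=W[abs(W[:,2]-.008)<.006]
print("blue z",np.median(W[:,2]))
R=cv2.minAreaRect((W[:,:2]*1000).astype(np.float32));print(R);B=cv2.boxPoints(R);print(B)
c=B.mean(0)
# long axis pointing to stop (world +x,-y)
e=[B[1]-B[0],B[2]-B[1]];e=max(e,key=np.linalg.norm);e=e/np.linalg.norm(e);e=e if e[1]<0 else -e
f=np.array([-e[1],e[0]]);print("c",c,"ax",e,np.degrees(np.arctan2(e[1],e[0])))
# all points in the jig frame
rc=np.argwhere(np.ones(d.shape)>0);P=world("top",rc,d.ravel());q=(P[:,:2]*1000-c);J=np.c_[q@e,q@f,P[:,2]*1000]
k=(abs(J[:,0])<185)&(abs(J[:,1])<65);J=J[k];
bar=J[(J[:,2]>20)&(J[:,2]<29)&(abs(J[:,1]-30)<24)&(J[:,0]<112)]
print("bar x",np.percentile(bar[:,0],[0,1,50,99,100]),"y",np.percentile(bar[:,1],[0,1,50,99,100]),"z",np.median(bar[:,2]))
br=cv2.minAreaRect(bar[:,:2].astype(np.float32));print(br)
ye=J[(J[:,1]<-14)&(J[:,2]>16)];print("press",ye.min(0),ye.max(0))
for x0 in(-165,-150,-130,-100,-80,-60,-50):
    print(x0,[np.round(np.median(J[(abs(J[:,0]-x0)<5)&(abs(J[:,1]-y)<3)][:,2]),1) for y in(-50,-45,-40,-35,-30,-25,-20,-14,-6,0)])
E
```

```text
blue z 0.007958010827560924
((530.4522094726562, 40.43055725097656), (119.17208862304688, 358.4643859863281), 25.53449821472168)
[[ 399.42734  176.47159]
 [ 553.945   -146.98013]
 [ 661.47705  -95.61047]
 [ 506.9594   227.84125]]
c [530.4522    40.430557] ax [ 0.43105444 -0.902326  ] -64.46551
bar x [-128.34953864 -125.78544566  -15.82151056   90.20189605  111.47143464] y [ 6.02346906  7.2660699  30.14439181 52.99979153 53.94414276] z 23.9051031388573
((-8.437667846679688, 29.97699737548828), (239.82899475097656, 47.89871597290039), 0.013822191394865513)
press [-174.68581816  -63.54322398   16.01931589] [ 89.44598415 -14.01409189 899.33618216]
-165 [np.float64(9.9), np.float64(31.3), np.float64(28.5), np.float64(26.7), np.float64(25.3), np.float64(22.0), np.float64(19.9), np.float64(7.8), np.float64(23.0), np.float64(10.1)]
-150 [np.float64(9.8), np.float64(31.7), np.float64(29.5), np.float64(26.4), np.float64(23.7), np.float64(22.3), np.float64(20.4), np.float64(18.9), np.float64(23.6), np.float64(10.4)]
-130 [np.float64(9.5), np.float64(31.3), np.float64(29.4), np.float64(27.2), np.float64(24.5), np.float64(21.7), np.float64(19.3), np.float64(7.7), np.float64(23.7), np.float64(9.0)]
-100 [np.float64(8.4), np.float64(31.2), np.float64(28.7), np.float64(25.7), np.float64(24.1), np.float64(21.7), np.float64(19.8), np.float64(8.9), np.float64(23.1), np.float64(7.7)]
-80 [np.float64(9.6), np.float64(31.7), np.float64(29.4), np.float64(26.7), np.float64(23.9), np.float64(22.5), np.float64(19.8), np.float64(7.4), np.float64(23.2), np.float64(9.8)]
-60 [np.float64(9.3), np.float64(31.4), np.float64(29.3), np.float64(26.4), np.float64(24.5), np.float64(22.0), np.float64(20.4), np.float64(19.8), np.float64(22.9), np.float64(7.6)]
-50 [np.float64(9.4), np.float64(30.6), np.float64(28.7), np.float64(26.1), np.float64(23.3), np.float64(21.7), np.float64(19.4), np.float64(8.6), np.float64(23.3), np.float64(8.9)]
```

View pics/crop1.png

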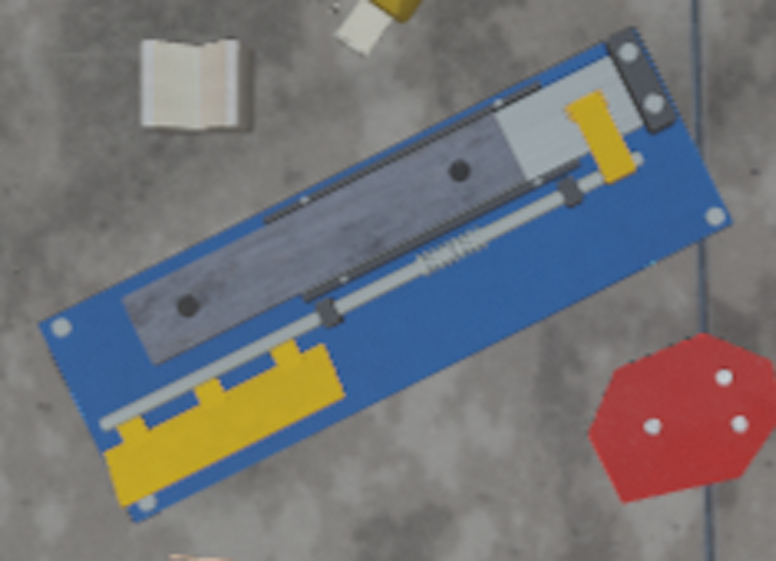

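The grey bar lies in the jig at top-view pixel (241,239), between the rails with its front short of the nose. The red bar at (447,206) lies loose on the table and is a look-alike. The crop confirms the grey one, with its rear at about jig x = -127. I'm moving towards it, clear above.

>>> move_arm(plan=[0.14,0.03,0.02,0,0,0,4.8,0.14,0.03,0.04,0,0,0,4.8,0.14,0.03,0.04,0,0,0,4.8,0.14,0.03,0.04,0,0,0,4.8,0.14,0.03,0.04,0,0,0,4.8,0.14,0.03,0.04,0,0,0,4.8,0.14,0.03,0.04,0,0,0,4.8,0.14,0.03,0.04,0,0,0,4.8])

```text
time: 1.37
ee_pos: [0.4029, -0.3381, 0.2486]
eef_rot: [3.012, -0.892, 0.001]
contact_force: [1.0, -0.4, 0.1]
opening: 0.049
```

>>> move_arm(plan=[0.14,0.01,0.04,0,0,0,4.8,0.14,0.01,0.04,0,0,0,4.8,0.14,0.01,0.04,0,0,0,4.8,0.14,0,0.04,0,0,0,4.8,0.14,0,0.04,0,0,0,4.8,0.14,0,0.04,0,0,0,4.8,0.14,0,0.04,0,0,0,4.8,0.14,0,0.04,0,0,0,4.8])

```text
time: 2.03
ee_pos: [0.4317, -0.018, 0.2486]
eef_rot: [3.137, 0.148, 0.001]
contact_force: [0.9, 0.0, -0.5]
opening: 0.0491
```

```bash
cat >> h.py <<'E'
from scipy.spatial.transform import Rotation as Ro
C=np.array([530.45,40.43]);e=np.array([.43105,-.90233]);f=np.array([.90233,.43105])
def st():
    s=r.observe();p=np.array(s["ee_pos"])*1000;M=Ro.from_rotvec(s["eef_rot"]).as_matrix()
    q=p[:2]-C;F=np.array(s["contact_force"])
    print("t",round(float(s["time"]),2),"tcp",p.round(1),"jig",(q@e).round(1),(q@f).round(1),"tip z",(p[2]-1000*r.tip_reach).round(1),"tipreach",r.tip_reach,"yaw",np.degrees(np.arctan2(M[1,0],M[0,0])).round(2),"zax",M[:,2].round(4),"open",round(float(s["opening"])*1000,1),"F jig",(F[:2]@e).round(2),(F[:2]@f).round(2),F[2].round(2),"q",np.round(s["q"],2))
    return s
E
python3 -c "from h import *;st()"
```

```text
t 2.03 tcp [431.7 -18.  248.6] jig 10.2 -114.3 tip z 231.6 tipreach 0.017 yaw 5.39 zax [ 9.e-04 -6.e-04 -1.e+00] open 49.1 F jig 0.38 0.86 -0.49 q [ 0.58  0.26 -0.76  1.97  0.21  0.99 -0.18]
```

>>> move_arm(plan=[0.14,0.007,0.039,0,0,0,4,0.14,0.007,0.039,0,0,0,4,0.14,0.007,0.039,0,0,0,4,0.14,0.006,0.038,0,0,0,4,0.14,0.006,0.038,0,0,0,4.1,0.14,0,0,-0.03,0,0,0,0.14,0,0,-0.03,0,0,0,0.14,0,0,0,0,0,0])

```text
time: 2.7
ee_pos: [0.4628, 0.1723, 0.1842]
eef_rot: [3.064, 0.69, -0.011]
contact_force: [-0.9, -0.8, -0.3]
opening: 0.0489
```

```bash
python3 -c "from h import *;st()"
```

```text
t 2.7 tcp [462.8 172.3 184.2] jig -148.1 -4.2 tip z 167.2 tipreach 0.017 yaw 25.37 zax [-0.0067 -0.0026 -1.    ] open 48.9 F jig 0.34 -1.18 -0.31 q [ 0.15  0.47 -0.81  1.92  0.41  0.94 -0.42]
```

>>> move_arm(plan=[0.14,0.0016,0.0029,-0.029,0,0,0,0.14,0,0,-0.029,0,0,0,0.14,0,0,-0.029,0,0,0,0.14,0,0,-0.03,0,0,0,0.14,0,0,0,0,0,0,0.14,0,0,0,0,0,0])

```text
time: 3.2
ee_pos: [0.4666, 0.1757, 0.0717]
eef_rot: [3.065, 0.687, -0.003]
contact_force: [-0.5, 0.3, 0.7]
opening: 0.0486
```

```bash
python3 - <<'E'
from h import *
st()
im,_=r.read_camera("scene");cv2.imwrite("pics/s1.png",cv2.resize(im[190:400,180:420],None,fx=3.2,fy=2.8))
im,_=r.read_camera("wrist");cv2.imwrite("pics/w1.png",im)
E
```

```text
t 3.2 tcp [466.6 175.7  71.7] jig -149.6 0.7 tip z 54.7 tipreach 0.017 yaw 25.26 zax [-0.0016 -0.0011 -1.    ] open 48.6 F jig -0.48 -0.36 0.68 q [ 0.04  0.62 -0.68  2.04  0.6   0.69 -0.59]
```

View pics/s1.png

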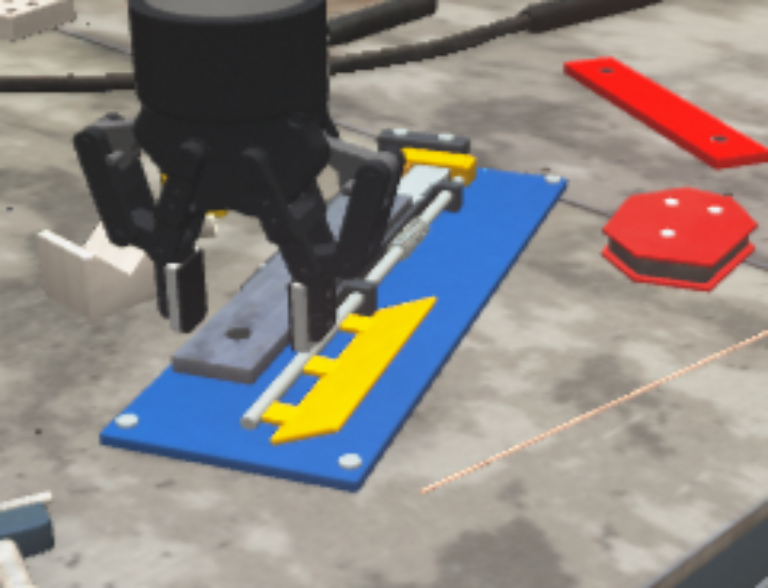

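View pics/w1.png

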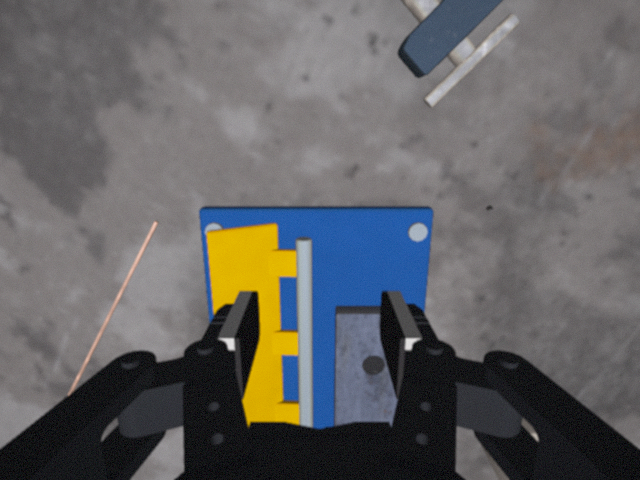

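```bash
python3 - <<'E'
from h import *
c=r.get_calibration("wrist");K=np.array(c["camera_matrix"]);M=np.linalg.inv(np.array(c["mount"]))
print(np.array(c["mount"]).round(3))
for z in(.005,.010,.0155,.02):
  for x in(-.0243,.0243,.0388):
    for y in(-.011,.011):
      p=M@[x,y,z,1];print(z,x,y,(K[0,0]*p[0]/-p[2]+K[0,2]).round(),(K[1,1]*-p[1]/-p[2]+K[1,2]).round())
s=st();T=np.eye(4);T[:3,:3]=Ro.from_rotvec(s["eef_rot"]).as_matrix();T[:3,3]=s["ee_pos"]
for n,x,y,z in(("barL",-127,10,24),("barR",-127,50,24),("pb",-175,-48,32),("plate",-180,-60,8),("plate",-180,60,8)):
  w=np.r_[(C+e*x+f*y)/1000,z/1000,1];p=M@np.linalg.inv(T)@w;print(n,(K[0,0]*p[0]/-p[2]+K[0,2]).round(),(K[1,1]*-p[1]/-p[2]+K[1,2]).round())
E
```

```text
[[ 1.    -0.    -0.001 -0.001]
 [-0.    -0.957 -0.291 -0.073]
 [-0.001  0.291 -0.957 -0.126]
 [ 0.     0.     0.     1.   ]]
0.005 -0.0243 -0.011 258.0 294.0
0.005 -0.0243 0.011 260.0 346.0
0.005 0.0243 -0.011 388.0 294.0
0.005 0.0243 0.011 385.0 346.0
0.005 0.0388 -0.011 427.0 294.0
0.005 0.0388 0.011 423.0 346.0
0.01 -0.0243 -0.011 260.0 288.0
0.01 -0.0243 0.011 262.0 339.0
0.01 0.0243 -0.011 386.0 288.0
0.01 0.0243 0.011 383.0 339.0
0.01 0.0388 -0.011 424.0 288.0
0.01 0.0388 0.011 419.0 339.0
0.0155 -0.0243 -0.011 262.0 282.0
0.0155 -0.0243 0.011 264.0 331.0
0.0155 0.0243 -0.011 384.0 283.0
0.0155 0.0243 0.011 381.0 331.0
0.0155 0.0388 -0.011 420.0 283.0
0.0155 0.0388 0.011 416.0 331.0
0.02 -0.0243 -0.011 263.0 278.0
0.02 -0.0243 0.011 265.0 326.0
0.02 0.0243 -0.011 382.0 278.0
0.02 0.0243 0.011 379.0 326.0
0.02 0.0388 -0.011 417.0 278.0
0.02 0.0388 0.011 414.0 326.0
t 3.3 tcp [467.8 176.6  73.3] jig -149.9 2.2 tip z 56.3 tipreach 0.017 yaw 25.25 zax [ 2.3e-03  8.0e-04 -1.0e+00] open 48.6 F jig -0.12 -0.37 0.46 q [ 0.04  0.61 -0.68  2.04  0.6   0.69 -0.59]
barL 337.0 317.0
barR 416.0 316.0
pb 211.0 231.0
plate 199.0 208.0
plate 435.0 207.0
```

>>> move_arm(plan=[0.29,-0.0033,-0.0016,0,0,0,0,0.29,0,0,-0.015,0,0,0,0.29,0,0,-0.015,0,0,0,0.29,0,0,0,0,0,0,0.29,0,0,0,0,0,0,0.29,0,0,0,0,0,0])

```text
time: 3.8
ee_pos: [0.4639, 0.1748, 0.0426]
eef_rot: [-3.065, -0.687, -0.003]
contact_force: [0.0, -0.2, -0.1]
opening: 0.0552
```

```bash
python3 -c "from h import *;st()"
```

```text
t 3.8 tcp [463.9 174.8  42.6] jig -149.9 -2.2 tip z 25.6 tipreach 0.017 yaw 25.28 zax [ 1.5e-03  5.0e-04 -1.0e+00] open 55.2 F jig 0.19 -0.06 -0.05 q [ 0.    0.65 -0.63  2.08  0.66  0.62 -0.65]
```

>>> move_arm(plan=[0.29,0,0,-0.004,0,0,0,0.29,0,0,-0.004,0,0,0,0.29,0,0,0,0,0,0,0.29,0,0,0,0,0,0])

```text
time: 4.13
ee_pos: [0.4638, 0.1748, 0.0336]
eef_rot: [-3.065, -0.687, -0.002]
contact_force: [1.1, 0.2, 4.1]
opening: 0.0556
```

>>> move_arm(plan=[0.29,0,0,-0.003,0,0,0,0.29,0,0,-0.003,0,0,0,0.29,0,0,0,0,0,0,0.29,0,0,0,0,0,0])

```text
time: 4.47
ee_pos: [0.4641, 0.1749, 0.0277]
eef_rot: [-3.065, -0.688, -0.002]
contact_force: [1.3, 0.4, 6.3]
opening: 0.0553
```

>>> move_arm(plan=[0.29,0,0,-0.003,0,0,0,0.29,0,0,-0.001,0,0,0,0.29,0,0,0,0,0,0,0.29,0,0,0,0,0,0])

```text
time: 4.8
ee_pos: [0.4646, 0.1751, 0.0255]
eef_rot: [3.065, 0.688, 0.006]
contact_force: [-1.6, -2.5, 30.0]
opening: 0.0554
```

```bash
python3 - <<'E'
from h import *
st()
im,d=r.read_camera("scene");cv2.imwrite("pics/s2.png",cv2.resize(im[220:370,200:400],None,fx=4,fy=4,interpolation=cv2.INTER_CUBIC))
for q in r.spot_point("scene","nose")[:2]:
    p=np.array(q["at"]);i,j=np.round(p).astype(int);w=world("scene",p,d[i,j])[0]*1000;print(q["score"],p,w,(w[:2]-C)@e,(w[:2]-C)@f)
E
```

```text
t 4.8 tcp [464.6 175.1  25.5] jig -149.9 -1.4 tip z 8.5 tipreach 0.017 yaw 25.29 zax [ 0.0038  0.     -1.    ] open 55.4 F jig 1.59 -2.52 29.99 q [-0.02  0.68 -0.59  2.09  0.7   0.58 -0.68]
0.79 [242.4 307.6] [605.7442213  -62.52486678  39.09504731] 125.3548390314702 23.561539377808444
```

View pics/s2.png

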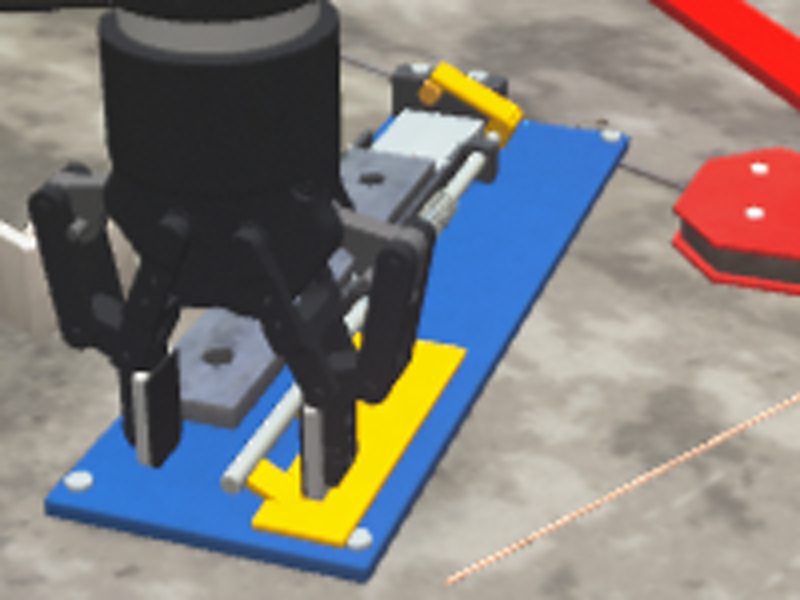

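>>> move_arm(plan=[0.29,0,0,0.0025,0,0,0,0.29,0,0,0,0,0,0,0.29,0,0,0,0,0,0])

```text
time: 5.15
ee_pos: [0.4644, 0.175, 0.0267]
eef_rot: [-3.065, -0.687, -0.004]
contact_force: [1.3, 0.6, 8.4]
opening: 0.0549
```

>>> move_arm(plan=[0.29,0.0022,-0.0045,0,0,0,0,0.29,0.0022,-0.0045,0,0,0,0,0.29,0.0022,-0.0045,0,0,0,0,0.29,0.0022,-0.0045,0,0,0,0,0.29,0,0,0,0,0,0])

```text
time: 5.57
ee_pos: [0.4723, 0.1587, 0.0265]
eef_rot: [-3.062, -0.689, -0.003]
contact_force: [-2.5, 4.3, 8.1]
opening: 0.0551
```

```bash
python3 -c "from h import *;st()"
```

```text
t 5.57 tcp [472.3 158.7  26.5] jig -131.8 -1.5 tip z 9.5 tipreach 0.017 yaw 25.36 zax [ 0.001   0.0038 -1.    ] open 55.1 F jig -4.9 -0.39 8.15 q [ 0.02  0.68 -0.6   2.08  0.7   0.58 -0.63]
```

>>> move_arm(plan=[0.29,0.0022,-0.0045,0,0,0,0,0.29,0.0022,-0.0045,0,0,0,0,0.29,0.0022,-0.0045,0,0,0,0,0.29,0.0022,-0.0045,0,0,0,0,0.29,0.0022,-0.0045,0,0,0,0,0.29,0.0022,-0.0045,0,0,0,0,0.29,0.0022,-0.0045,0,0,0,0,0.29,0,0,0,0,0,0])

```text
time: 6.23
ee_pos: [0.4877, 0.1273, 0.0264]
eef_rot: [-3.062, -0.689, -0.003]
contact_force: [-1.9, 4.2, 8.4]
opening: 0.0548
```

```bash
python3 -c "from h import *;st()"
```

```text
t 6.23 tcp [487.7 127.3  26.4] jig -96.8 -1.1 tip z 9.4 tipreach 0.017 yaw 25.36 zax [ 9.0e-04  3.8e-03 -1.0e+00] open 54.8 F jig -4.57 0.06 8.39 q [ 0.1   0.69 -0.61  2.07  0.7   0.6  -0.56]
```

Still about 26 mm to go. I'll go on, slower near the stop.

>>> move_arm(plan=[0.29,0.002,-0.0045,0,0,0,0,0.29,0.002,-0.0045,0,0,0,0,0.29,0.002,-0.0045,0,0,0,0,0.29,0.0013,-0.0027,0,0,0,0,0.29,0.0013,-0.0027,0,0,0,0,0.29,0,0,0,0,0,0,0.29,0,0,0,0,0,0])

```text
time: 6.82
ee_pos: [0.4961, 0.1088, 0.0265]
eef_rot: [-3.061, -0.69, -0.003]
contact_force: [-1.4, 6.4, 7.1]
opening: 0.055
```

>>> move_arm(plan=[0.29,0.0009,-0.0018,0,0,0,0,0.29,0.0009,-0.0018,0,0,0,0,0.29,0,0,0,0,0,0])

```text
time: 7.07
ee_pos: [0.4977, 0.1056, 0.0265]
eef_rot: [-3.061, -0.69, -0.003]
contact_force: [-2.5, 6.7, 8.4]
opening: 0.0549
```

```bash
python3 -c "from h import *;st()"
```

```text
t 7.07 tcp [497.7 105.6  26.5] jig -72.9 -1.5 tip z 9.5 tipreach 0.017 yaw 25.42 zax [ 7.0e-04  4.2e-03 -1.0e+00] open 54.9 F jig -7.18 0.62 8.41 q [ 0.15  0.69 -0.62  2.05  0.7   0.61 -0.51]
```

>>> move_arm(plan=[0.29,0.0006,-0.0013,0,0,0,0,0.29,0,0,0,0,0,0,0.29,0,0,0,0,0,0])

```text
time: 7.32
ee_pos: [0.4983, 0.1044, 0.0265]
eef_rot: [-3.061, -0.69, -0.003]
contact_force: [-3.1, 6.7, 7.7]
opening: 0.0551
```

>>> move_arm(plan=[0.29,0.0006,-0.0013,0,0,0,0,0.29,0,0,0,0,0,0,0.29,0,0,0,0,0,0])

```text
time: 7.57
ee_pos: [0.4983, 0.1042, 0.0265]
eef_rot: [-3.059, -0.692, -0.002]
contact_force: [-4.8, 9.9, 8.1]
opening: 0.0549
```

```bash
python3 - <<'E'
from h import *
st()
im,d=r.read_camera("top");cv2.imwrite("pics/t3.png",cv2.resize(im[160:260,260:380],None,fx=6,fy=6,interpolation=cv2.INTER_CUBIC))
E
```

```text
t 7.57 tcp [498.3 104.2  26.5] jig -71.4 -1.5 tip z 9.5 tipreach 0.017 yaw 25.51 zax [ 3.0e-04  5.6e-03 -1.0e+00] open 54.9 F jig -10.99 -0.07 8.11 q [ 0.15  0.7  -0.62  2.05  0.7   0.61 -0.51]
```

View pics/t3.png

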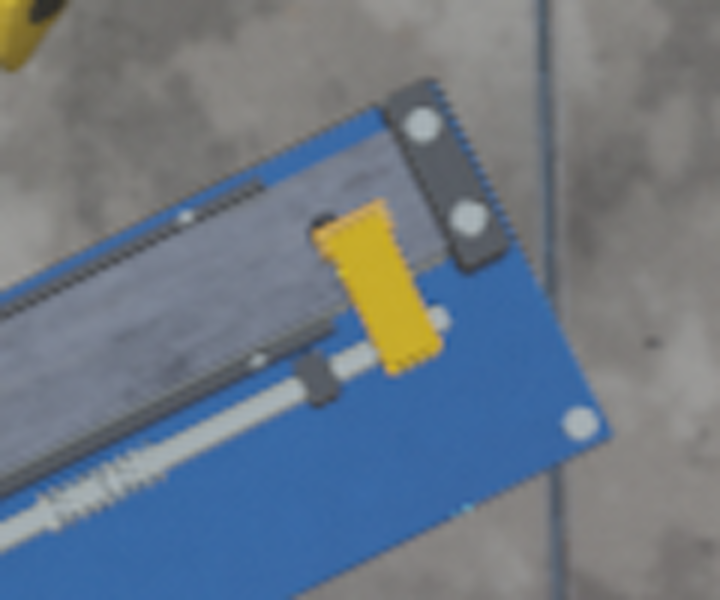

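The picture shows the bar's front meeting the end stop (about pixel (415,180) in the crop), and the tip has stalled at the expected x = -71. One more firm nudge, then I'll draw back with the press bar still held.

>>> move_arm(plan=[0.29,0.0006,-0.0013,0,0,0,0,0.29,0.0006,-0.0013,0,0,0,0,0.29,0,0,0,0,0,0,0.29,0,0,0,0,0,0])

```text
time: 7.95
ee_pos: [0.4985, 0.104, 0.0265]
eef_rot: [-3.055, -0.696, -0.002]
contact_force: [-8.5, 16.6, 8.3]
opening: 0.0552
```

```bash
python3 -c "from h import *;st()"
```

```text
t 7.95 tcp [498.5 104.   26.5] jig -71.1 -1.4 tip z 9.5 tipreach 0.017 yaw 25.66 zax [-7.0e-04  8.5e-03 -1.0e+00] open 55.2 F jig -18.65 -0.56 8.32 q [ 0.16  0.7  -0.63  2.05  0.7   0.61 -0.5 ]
```

Home: the axial force rose to 19 N with no further motion. Drawing back 20 mm while holding.

>>> move_arm(plan=[0.29,-0.0017,0.0036,0,0,0,0,0.29,-0.0017,0.0036,0,0,0,0,0.29,-0.0017,0.0036,0,0,0,0,0.29,-0.0017,0.0036,0,0,0,0,0.29,-0.0017,0.0036,0,0,0,0,0.29,0,0,0,0,0,0,0.29,0,0,0,0,0,0])

```text
time: 8.53
ee_pos: [0.4925, 0.1149, 0.0263]
eef_rot: [3.064, 0.687, 0.002]
contact_force: [0.9, -2.2, 6.8]
opening: 0.055
```

```bash
python3 -c "from h import *;st()"
```

```text
t 8.53 tcp [492.5 114.9  26.3] jig -83.6 -2.2 tip z 9.3 tipreach 0.017 yaw 25.28 zax [ 0.0012 -0.001  -1.    ] open 55.0 F jig 2.36 -0.17 6.77 q [ 0.12  0.69 -0.61  2.06  0.7   0.6  -0.54]
```

>>> move_arm(plan=[0.29,0,0,0.003,0,0,0,0.29,0,0,0.003,0,0,0,0.29,0,0,0.003,0,0,0,0.29,0,0,0.003,0,0,0,0.29,0,0,0.005,0,0,0,0.29,0,0,0.01,0,0,0,0.29,0,0,0.02,0,0,0,0.29,0,0,0.03,0,0,0])

```text
time: 9.2
ee_pos: [0.4904, 0.1151, 0.1024]
eef_rot: [-3.065, -0.688, 0.007]
contact_force: [1.5, -0.5, -0.3]
opening: 0.055
```

>>> move_arm(plan=[0.29,0,0,0.035,0,0,0,0.29,0,0,0.035,0,0,0,0.29,-0.02,0.03,0.03,0,0,0,0.29,-0.02,0.03,0.02,0,0,0,0.29,-0.02,0.03,0,0,0,0,0.29,-0.02,0.03,0,0,0,0,0.29,0,0,0,0,0,0,0.29,0,0,0,0,0,0])

```text
time: 9.87
ee_pos: [0.4125, 0.234, 0.2204]
eef_rot: [-3.063, -0.696, -0.001]
contact_force: [0.4, -1.2, 0.4]
opening: 0.0552
```

```bash
python3 - <<'E'
from h import *
st()
im,d=r.read_camera("top");cv2.imwrite("pics/t4.png",cv2.resize(im[110:330,140:380],None,fx=3,fy=2.7,interpolation=cv2.INTER_CUBIC))
rc=np.argwhere(d>0);P=world("top",rc,d[d>0])*1000;q=P[:,:2]-C;J=np.c_[q@e,q@f,P[:,2]]
b=J[(abs(J[:,1]-30)<12)&(J[:,2]>20)&(J[:,2]<27)&(J[:,0]>-100)&(J[:,0]<100)];print("bar rear",np.percentile(b[:,0],[0,1]))
k=J[(abs(J[:,0]-136)<8)&(abs(J[:,1]-30)<4)];print("jaw top z",np.median(k[:,2]))
k=J[(abs(J[:,0]+110)<30)&(abs(J[:,1]+34)<2)&(J[:,2]<60)];print("press z mid",len(k),np.median(k[:,2]))
im,d=r.read_camera("scene")
for x in r.spot_point("scene","nose")[:1]:
    p=np.array(x["at"]);i,j=np.round(p).astype(int);w=world("scene",p,d[i,j])[0]*1000;print(w[2])
cv2.imwrite("pics/s4.png",cv2.resize(im[210:370,190:410],None,fx=3.6,fy=3.6,interpolation=cv2.INTER_CUBIC))
E
```

```text
t 9.87 tcp [412.5 234.  220.4] jig -225.5 -23.0 tip z 203.4 tipreach 0.017 yaw 25.59 zax [ 7.e-04  6.e-04 -1.e+00] open 55.2 F jig 1.28 -0.15 0.37 q [ 0.06  0.39 -0.88  1.92  0.36  0.99 -0.53]
bar rear [-58.98134783 -57.38519451]
jaw top z 37.710656153171314
press z mid 81 21.443079388293484
30.760542121827996
```

View pics/s4.png

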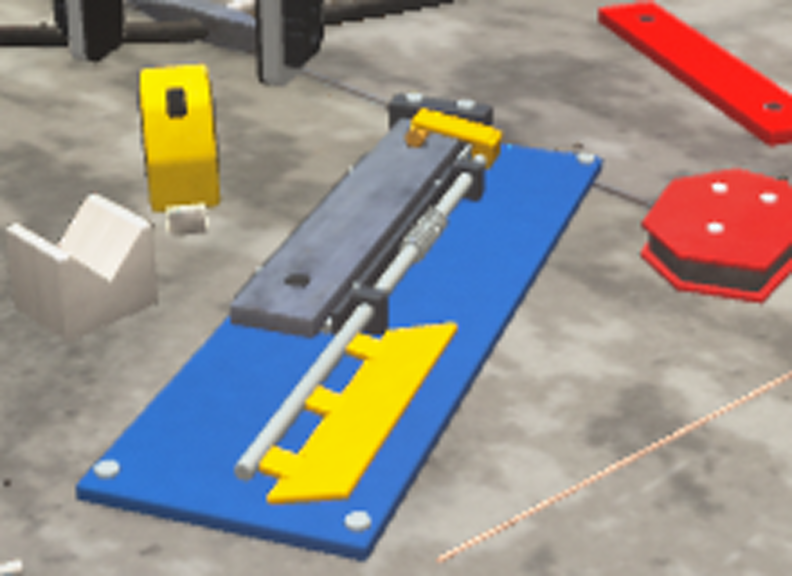

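View pics/t4.png

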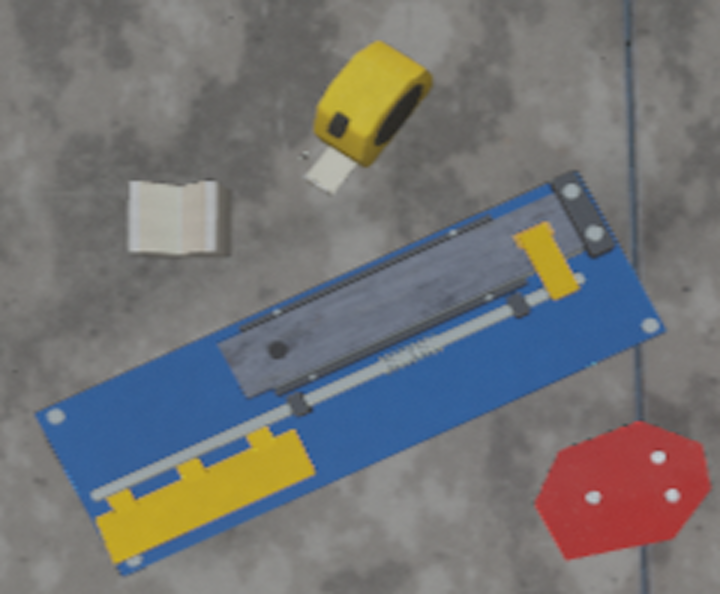

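The bar is against the stop, the jaw rests on it, the bystanders haven't moved, and the arm is clear.

```bash
python3 -c "
from cell import r
print(r.sign_off())"
```

```text
the job is handed in; nothing more can be done
None
```

The grey bar is fully home against the end stop with the clip closed on it. I handed the job in at about 10 s.

**What I did:** One fingertip pressed the yellow press bar down, and the jaw visibly opened. At first I pressed it onto its hard stop at 30 N, then eased to about 8 N. The other fingertip pushed the bar's rear end until it stopped moving and the push force reached 19 N. I drew back about 12 mm with the press bar still held, raised the tool slowly so the clip closed, and moved clear.

**Last checks:**
- **Bar:** depth put its rear end at jig x of about -59 to -57; the target was -60. The fingertip stalled within a millimetre of the expected home position. The final pictures show no gap at the stop. I put the 1–2.5 mm difference down to the camera calibration and depth noise.
- **Clip:** the nose measured about 31 mm high; resting on the bar it should be 29 mm. The press bar had only partly risen, as it should with the jaw on the bar.
- **Surroundings:** the tape measure, V block and magnet look undisturbed. The wrist read only about 1 N, the same as with nothing touching it.

**Disagreement:** the stated tip reach of 17 mm did not hold at this opening. Contact with the press bar showed about 12.5 mm and the wrist picture suggested less, so I went by contact force.

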